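# Stack a catalytic converter core in the canning fixture

### The job

Load the blue canning fixture for the next catalytic converter: put the ceramic brick into the pocket between its four corner guides, then the rectangular copper spacer frame on the brick, then the aluminium cover on top with its pipe stub upwards, each lying flat, square and fully down. The brick is brittle: lower it and set it down gently, never let it drop. Leave the other things on the bench where they are, and let go of everything at the end.

Things in the scene. Friction and masses are not known exactly. Their poses are not given: they have to be found in the camera images.
- fixture: Bolted-down fixture: blue base plate 130 (x) x 100 (y) x 12 mm with four L-shaped steel corner guides 5 mm thick, straight to 54 mm above the plate, then flared outwards (mouth about 4 mm wider each side), tops 76 mm above the bench. Long sides (+y, -y) are open over the middle 48 mm, short sides over 26 mm, leaving room for fingers. Origin: centre of the plate's underside.
- pocket (a point): Centre of the pocket's floor (top of the base plate, 12 mm above the bench). The pocket between the guides is 84 mm (x) by 54 mm (y); z up.
- brick: Beige ceramic honeycomb brick, 80 (x) x 50 (y) x 40 mm high, dark cell lines on its top, about 0.15 kg. Stands flat on the bench. Half a turn about z makes no difference. Origin: centre of the underside; z up.
- spacer: Flat copper-coloured (orange-brown) rectangular frame, outside 80 (x) x 50 (y) mm, 8 mm thick, bars 9 mm wide, open in the middle, about 80 g. Lies flat on the bench. Half a turn about z makes no difference. Seated on the brick its underside is 40 mm above the pocket floor. Origin: centre of the underside; z up.
- cover: Pale aluminium cover: rectangular plate 80 (x) x 50 (y) x 8 mm with an upright pipe stub in the middle of its top, 30 mm diameter, 30 mm tall (total 38 mm), dark at the mouth, about 0.16 kg. Lies with the stub up; it can be held by the stub or by the plate's long edges. Half a turn about z makes no difference. Seated on the spacer its underside is 48 mm above the pocket floor. Origin: centre of the underside; z up.
- spray_can: Bystander: red can, 56 mm diameter, 150 mm tall, standing. Origin: centre of the underside; z up.
- pipe_stub: Bystander: dark steel tube, 54 mm diameter, 85 mm tall, standing. Origin: centre of the underside; z up.
- round_gasket: Bystander, not the spacer: round copper ring, 66 mm outside, 42 mm inside, 6 mm thick. Origin: centre of the underside; z up.
- flange: Bystander: round steel ring, 84 mm outside, 48 mm inside, 10 mm thick. Origin: centre of the underside; z up.
- wrench: Bystander: steel wrench lying flat. Origin near its middle, x along it.
- screwdriver: Bystander: screwdriver with an orange handle, lying. Origin near its middle, x along it.
- hammer: Bystander: hammer, lying. Origin near its middle, x along it.
Mind the look-alikes: they are no part of the job. Leave any green or yellow look-alike of the cover alone.

How it is judged:
By the outcome, as a careful person would: the job done as asked, in the order asked, and still so for the second after the job is handed in, with the robot touching nothing.
It also fails if it takes over 67 s, if anything falls off the work surface, if the arm or the gripper's body presses on something with over 40 N, if the wrist force passes 120 N, or if a joint passes its speed limit or range.

### The arm

A 6-joint arm with a two-finger parallel gripper is mounted at the origin on the work surface. World frame = base frame: x ahead of the robot, y to its left, z up, the work surface at z = 0. Lengths are in m, angles in degrees, forces in N, time in s.
With the tool pointing down it reaches from about 0.275 to 0.75 m from the base axis. Payload 10.2 kg.
Tool frame: the origin (TCP) lies midway between the tips of the shut fingers; the grasp point (between the pads) lies 19 mm behind it; z points along the fingers, y is the direction in which the jaws open and shut (so a half turn about z gives the same grasp; the last joint's range is limited). The gripper opens to 88 mm and grips with 3 to 60 N. Pads are 18 mm wide; open, the fingers measure 123 mm over their backs; the gripper's body (75 mm by 187 mm) begins 45 mm behind the grasp point.
Start: joints at [61.914, 17.928, 85.812, -0, 76.261, -12.8], TCP at [0.138, 0.506, 0.239] pointing down, gripper open.
Joint ranges: [-168.41, 168.41], [-55.51, 124.54], [10.69, 146.95], [-70.63, 250.63], [1, 178], [-165.06, 165.06]. Speed limits (degrees/s): [136.94, 136.94, 172.46, 180, 180, 180].

### API

Orientations are given as [roll, pitch, yaw] about the fixed x, y, z axes, in that order (R = Rz(yaw) Ry(pitch) Rx(roll)).
In Python, from workcell import r gives the robot as it stands. Calls block until the motion is done:
- r.move_ptp(position, orientation): joint-space move of the TCP to a pose.
- r.movel(position, ori=None, speed=0.15): straight line of the TCP; ori=None keeps the orientation; speed is the mean speed in m/s.
- r.move_joints(angles): joint-space move.
- r.open_gripper() and r.gripper_close(grasp_force=None): open the fingers fully, or close them until they stop; grasp_force is the grip in N (None keeps the last).
- r.dwell(seconds).
- r.inverse_kinematics(position, orientation): joint angles nearest the present ones, or None.
- r.sense(): the state.
- r.snapshot(name): name is "scene" or "top" or "wrist"; returns a dict with "image" (400x640x3 uint8, blue, green, red), "K" (3x3 intrinsics, pixels), "R" (3x3) and "t" (3): a world point X has camera coordinates R X + t. Camera axes: x right, y down, z forward; pixel columns grow to the right and rows downward; lengths in m; the calibration is good to about 2 mm. The wrist camera is an equidistant fisheye: a pixel r from the principal point sees the ray r / f radians off the axis. A picture is of the moment at which its call begins. There is no depth.
A pose or a line that the arm cannot do raises r.Unreachable and nothing moves.
- r.job_done(): hands the job in, once; it reports no verdict.
The state is a dict: "time": time; "q": joint angles; "dq": joint speeds; "effort": joint torques, N m; "ee_pos": TCP position; "tool_rot": TCP orientation; "force": force on the tool from outside, world axes, zero at the start; "moment": the same for the moment, N m; "finger_gap": opening from 0.0 (shut) to 1.0 (fully open).
Only numpy, scipy, OpenCV 4.12 (cv2) and the standard library are available. Lean on these libraries where they do the work, as an engineer would, in place of code of your own. Each camera call takes 0.05 s, during which the arm holds its last target.

## Working session

There is one attempt and no reset: what is moved stays moved. The work goes in short steps, each a Python script; the robot and the scene stay as the last script left them, time stands still between calls to the robot, and variables do not carry over. Pictures are saved under pics/ and viewed, and the job is handed in when it is done.

```bash
ls; mkdir -p pics; python3 - <<'E'
from workcell import r
import cv2,numpy as np,pickle
s=r.sense();print(s)
d={}
for n in("scene","top","wrist"):
    c=r.snapshot(n);d[n]=c;cv2.imwrite(f"pics/{n}0.png",c["image"]);print(n,c["K"],c["R"],c["t"])
pickle.dump(d,open("s0.pkl","wb"))
E
```

```text
pics
{'time': 0.0, 'q': array([ 6.19139768e+01,  1.79567422e+01,  8.58531149e+01, -3.67301947e-04,
        7.62603302e+01, -1.28000297e+01]), 'dq': array([-0.08785538,  0.11006177, -0.01958754,  0.07827697, -0.04754389,
       -0.01534037]), 'effort': array([-8.96410711e-04, -4.02224886e+01, -2.52260327e+01,  6.93859672e-02,
        3.53802682e-02, -7.38279709e-05]), 'ee_pos': array([0.13830753, 0.50620393, 0.23819107]), 'tool_rot': array([-1.79931478e+02, -1.52020965e-02,  1.64714085e+02]), 'force': array([ 0.01247166,  0.29042204, -0.23211106]), 'moment': array([ 0.0384198 , -0.01359637,  0.02199172]), 'finger_gap': 1.0003234073872613}
scene [[395.3578816    0.         321.93626772]
 [  0.         395.3578816  194.10411935]
 [  0.           0.           1.        ]] [[ 0.90958184  0.41552102  0.00177655]
 [ 0.36029988 -0.78655775 -0.50150863]
 [-0.20699002  0.45680323 -0.86515082]] [-0.49662158 -0.15417145  1.14041655]
top [[507.28794198   0.         313.36032582]
 [  0.         507.28794198 200.48620662]
 [  0.           0.           1.        ]] [[ 0.02194435 -0.99965961  0.01411045]
 [-0.98806739 -0.02383774 -0.15216635]
 [ 0.15245091 -0.01060288 -0.98825417]] [-1.03344586e-03  5.48673299e-01  1.37866703e+00]
wrist [[309.70691629   0.         316.00670647]
 [  0.         309.70691629 202.16756542]
 [  0.           0.           1.        ]] [[ 2.64762195e-01  9.64313454e-01 -7.36161239e-04]
 [ 9.28557577e-01 -2.54738946e-01  2.69979436e-01]
 [ 2.60157273e-01 -7.21639159e-02 -9.62865807e-01]] [-0.52425125 -0.03623014  0.3893705 ]
```

View pics/scene0.png

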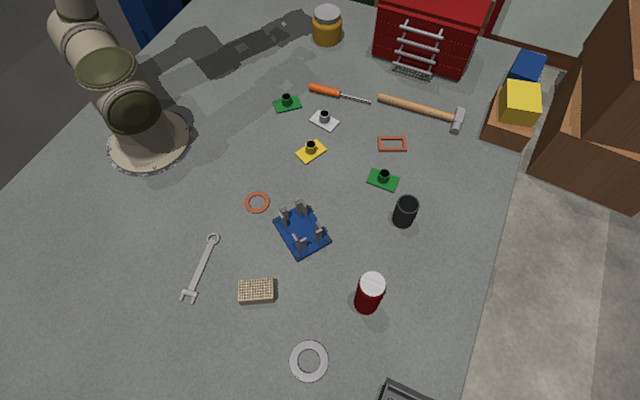

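View pics/top0.png

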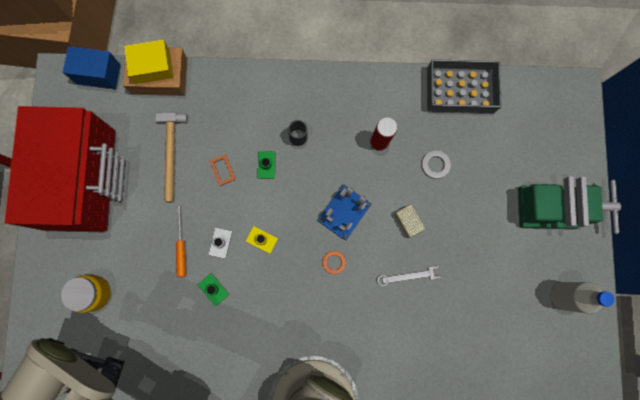

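View pics/wrist0.png

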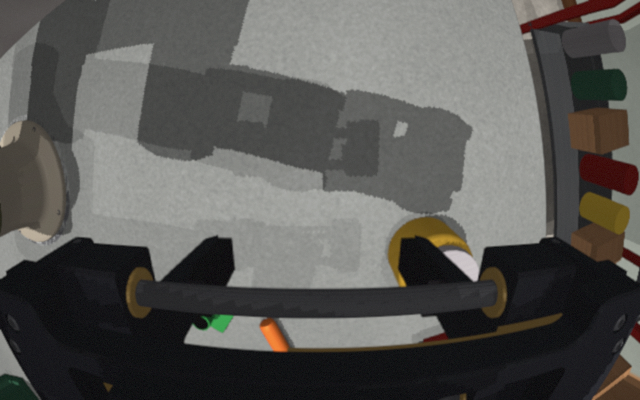

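The scene picture shows the brick at (256,291), the fixture at (302,230), the copper rectangular frame at (392,144) and the round gasket, which is not the spacer, at (257,202). The cover candidates are white (323,120), yellow (311,150), and green (287,103) and (383,179). Only the white one fits "pale aluminium". I'll confirm that with a crop and take first measurements.

```bash
cat > h.py <<'E'
import numpy as np,cv2
def ray(c,uv,fish=False):
    K,R,t=c["K"],c["R"],c["t"]
    x=(uv[0]-K[0,2])/K[0,0];y=(uv[1]-K[1,2])/K[1,1]
    if fish:
        th=np.hypot(x,y);s=np.sin(th)/max(th,1e-9);d=np.array([x*s,y*s,np.cos(th)])
    else: d=np.array([x,y,1.])
    return -R.T@t, R.T@d
def onz(c,uv,z,fish=False):
    o,d=ray(c,uv,fish);return (o+d*(z-o[2])/d[2])[:2]
def proj(c,X,fish=False):
    p=c["R"]@np.asarray(X,float)+c["t"]
    if fish:
        rr=np.hypot(p[0],p[1]);th=np.arctan2(rr,p[2]);q=p[:2]/max(rr,1e-9)*th
    else:q=p[:2]/p[2]
    return np.array([c["K"][0,0]*q[0]+c["K"][0,2],c["K"][1,1]*q[1]+c["K"][1,2]])
def blob(mask,seed):
    n,l,st,ce=cv2.connectedComponentsWithStats(mask.astype(np.uint8))
    ys,xs=np.nonzero(l>0) ;i=np.argmin((xs-seed[0])**2+(ys-seed[1])**2)
    return l==l[ys[i],xs[i]]
def rect(c,m,z,fish=False):
    cs,_=cv2.findContours(m.astype(np.uint8),cv2.RETR_EXTERNAL,cv2.CHAIN_APPROX_NONE)
    k=max(cs,key=cv2.contourArea)[:,0,:]
    P=np.array([onz(c,p,z,fish) for p in k])
    (x,y),(w,h),a=cv2.minAreaRect((P*1000).astype(np.float32))
    if w<h: w,h=h,w;a+=90
    return x,y,w,h,(a+90)%180-90
E
python3 - <<'E'
import pickle,cv2,numpy as np
from h import *
d=pickle.load(open("s0.pkl","rb"))
for n,sd in(("top",dict(brick=(409,221),spacer=(229,161),cover=(224,235),fix=(345,212))),("scene",dict(brick=(256,285),spacer=(392,138),cover=(332,122),fix=(290,235)))):
    c=d[n];im=c["image"];hsv=cv2.cvtColor(im,cv2.COLOR_BGR2HSV)
    for k,uv in sd.items(): print(n,k,hsv[uv[1],uv[0]],hsv[uv[1]-1,uv[0]-1],"bench",hsv[300,150])
    H,S,V=[hsv[...,i].astype(int) for i in range(3)]
    M=dict(spacer=((H<15)&(S>90)),brick=((H>10)&(H<30)&(S>35)&(S<160)),cover=((S<40)&(V>185)),fix=((H>100)&(H<125)&(S>110)))
    Z=dict(spacer=.008,brick=.04,cover=.008,fix=.012)
    for k in M:
        m=blob(M[k],sd[k]);print(n,k,m.sum(),np.round(rect(c,m,Z[k]),1))
a=cv2.resize(d["scene"]["image"][90:215,260:420],None,fx=5,fy=4.7,interpolation=2)
cv2.imwrite("pics/crop1.png",a)
E
```

```text
top brick [ 26  45 163] [ 28  44 181] bench [ 60   9 112]
top spacer [ 23  17 118] [ 10  74 124] bench [ 60   9 112]
top cover [120   3 190] [150   1 190] bench [ 60   9 112]
top fix [107 193 143] [107 193 144] bench [ 60   9 112]
top spacer 266 [637.7 276.6  81.   50.5  24.1]
top brick 545 [ 498.  -257.3   81.7   57.3   28.9]
top cover 96 [451.7 267.5  42.1  23.6  75.4]
top fix 1187 [523.1 -76.7 129.1  98.7 -34.1]
scene brick [ 19  55 166] [ 19  56 172] bench [ 45   8 129]
scene spacer [  9 149 142] [  9 151 171] bench [ 45   8 129]
scene cover [  0   3 184] [ 10   4 184] bench [ 45   8 129]
scene fix [108 177 128] [108 170 117] bench [ 45   8 129]
scene spacer 248 [638.  276.8  80.2  49.9  24.6]
scene brick 922 [ 504.1 -263.9   82.1   57.3   29.5]
scene cover 38 [453.2 268.4  41.7  21.4  81.4]
scene fix 1348 [525.  -78.1 129.8  98.7 -33.9]
```

View pics/crop1.png

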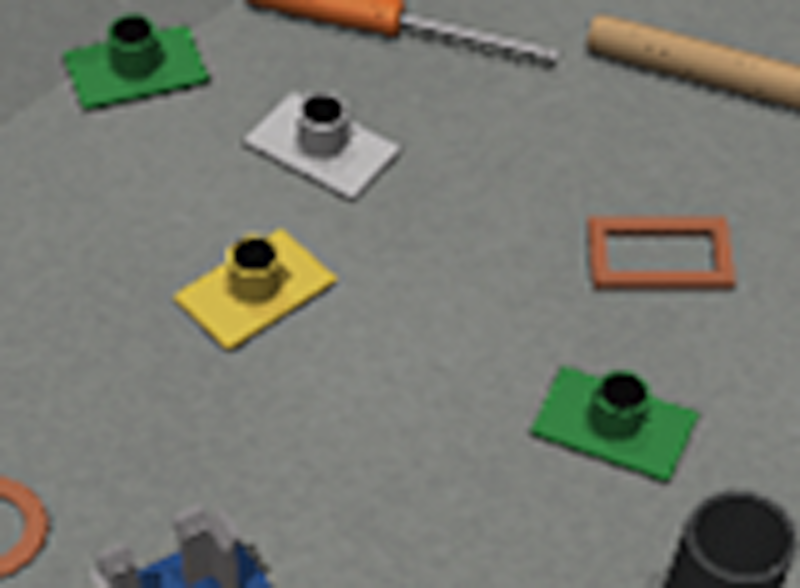

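The crop shows the white plate with a grey stub at crop (322,145), scene (323,120). It is the only uncoloured one, so it is the cover. The frame at crop (662,252) is rectangular, so it is the spacer. Both cameras agree on it within 1 mm, and its size reads 80x50. The fixture also checks out at 129x99. Next I'll get the brick and fixture from the wrist camera.

```bash
python3 - <<'E'
import pickle,numpy as np
from h import *
from scipy.spatial.transform import Rotation as Ro
from workcell import r
d=pickle.load(open("s0.pkl","rb"));c=d["wrist"]
s=r.sense();T=Ro.from_euler("xyz",s["tool_rot"],degrees=True).as_matrix()
cam=-c["R"].T@c["t"]
print("cam in tool",T.T@(cam-s["ee_pos"]),"axis in tool",T.T@c["R"][2], "xaxis",T.T@c["R"][0])
# tool yaw for brick look: yaw 29 or 209
for (p,y) in (((.47,-.22,.22),29),((.47,-.22,.22),-151),((.524,-.077,.1),-34),((.638,.277,.1),24.3),((.45,.268,.1),60)):
    print(p,y,r.inverse_kinematics(p,[180,0,y]),r.inverse_kinematics(p,[180,0,y+180]))
E
```

```text
cam in tool [ 0.06962651 -0.00034287 -0.14597415] axis in tool [-2.70192738e-01 -1.48113788e-04  9.62806243e-01] xaxis [-1.15488249e-03  9.99999319e-01 -1.70259775e-04]
(0.47, -0.22, 0.22) 29 [-3.80341517e+01  1.80345765e+01  8.85386329e+01 -2.54444375e-14
  7.34267906e+01  2.29658483e+01] [ -38.03415167   18.03457648   88.53863292    0.           73.4267906
 -157.03415167]
(0.47, -0.22, 0.22) -151 [ -38.03415167   18.03457648   88.53863292    0.           73.4267906
 -157.03415167] [-3.80341517e+01  1.80345765e+01  8.85386329e+01 -2.54444375e-14
  7.34267906e+01  2.29658483e+01]
(0.524, -0.077, 0.1) -34 [-2.10444496e+01  2.71689771e+01  9.48640991e+01 -2.54444375e-14
  5.79669238e+01  1.02955550e+02] [-21.04444964  27.16897709  94.86409908   0.          57.96692383
 -77.04444964]
(0.638, 0.277, 0.1) 24.3 [ 1.38434375e+01  4.64347856e+01  6.09376183e+01 -2.54444375e-14
  7.26275961e+01  7.95434375e+01] [  13.84343753   46.4347856    60.93761829    0.           72.62759612
 -100.45656247]
(0.45, 0.268, 0.1) 60 [ 1.79467694e+01  2.65371221e+01  9.58930657e+01 -2.54444375e-14
  5.75698122e+01  4.79467694e+01] [  17.94676937   26.53712207   95.89306573    0.           57.56981221
 -132.05323063]
```

```bash
cat > look.py <<'E'
from workcell import r
import numpy as np,cv2,pickle
def look(xy,yaw,z,name):
    a=np.deg2rad(yaw)
    r.move_ptp([xy[0]-.07*np.cos(a),xy[1]-.07*np.sin(a),z],[180,0,yaw]);r.dwell(.15)
    c=r.snapshot("wrist");cv2.imwrite(f"pics/{name}.png",c["image"]);pickle.dump(c,open(name+".pkl","wb"))
    print(name,r.sense()["time"],r.sense()["ee_pos"]);return c
E
python3 - <<'E'
from look import *
look((.524,-.077),-34,.16,"fix1")
look((.50,-.26),29,.14,"brick1")
E
```

```text
fix1 2.6333 [ 0.46600243 -0.03750149  0.16003899]
brick1 4.2417 [ 0.43899593 -0.29352191  0.14008919]
```

View pics/fix1.png

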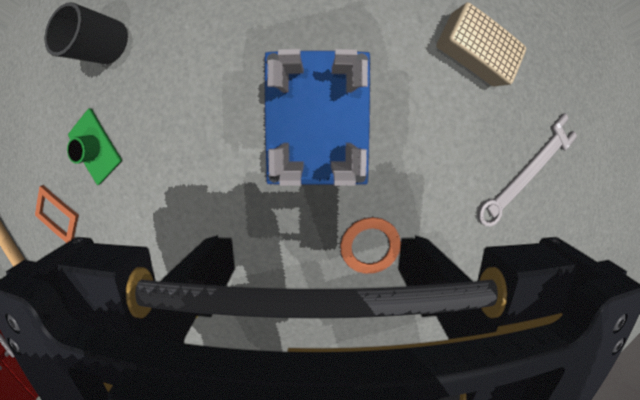

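View pics/brick1.png

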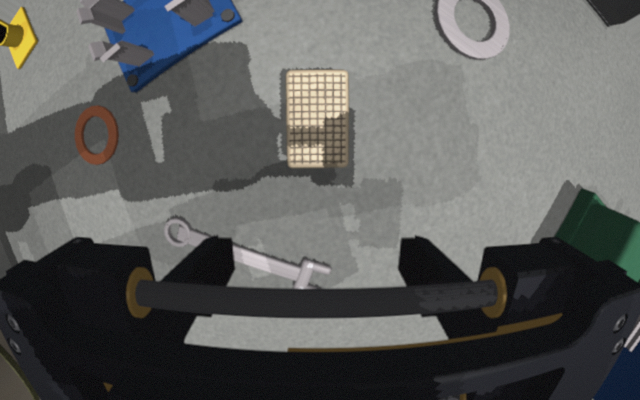

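The fixture is in full view, with the plate spanning (264..369, 50..184). The brick is at (286..349, 69..168), seen from straight above.

```bash
cat >> h.py <<'E'
def mrect(c,m,z,span=(20,12),fish=True,lw=None):
    """refine rect by edge mid-sections, returns cx,cy,L,W,yaw (mm,deg) """
    m=cv2.morphologyEx(m.astype(np.uint8),cv2.MORPH_CLOSE,np.ones((3,3)))
    x,y,w,h,a=rect(c,m,z,fish)
    cs,_=cv2.findContours(m,cv2.RETR_EXTERNAL,cv2.CHAIN_APPROX_NONE)
    k=max(cs,key=cv2.contourArea)[:,0,:].astype(float)
    P=np.array([onz(c,p,z,fish) for p in k])*1000
    for _ in range(4):
        ca,sa=np.cos(np.deg2rad(a)),np.sin(np.deg2rad(a))
        q=(P-[x,y])@np.array([[ca,-sa],[sa,ca]])
        f=lambda sel,ax:np.median(q[sel][:,ax])
        sx,sy=span
        E=[];A=[]
        for ax,o,hl,s in((1,0,h/2,sx),(0,1,w/2,sy)):
            for sg in(1,-1):
                sel=(abs(q[:,o])<s)&(abs(q[:,ax]-sg*hl)<6)
                pf=np.polyfit(q[sel][:,o],q[sel][:,ax],1);E.append(pf[1]);A.append(np.rad2deg(np.arctan(pf[0]))*(1 if ax==1 else -1))
        dx,dy=(E[2]+E[3])/2,(E[0]+E[1])/2
        x+=ca*dx-sa*dy;y+=sa*dx+ca*dy;w=E[2]-E[3];h=E[0]-E[1]
        a+=np.mean(A[:2])
    px=1000*np.linalg.norm(onz(c,proj(c,(x/1e3,y/1e3,z),fish)+[1,0],z,fish)-np.array([x,y])/1e3)
    return np.round([x,y,w+px,h+px,a],1),np.round(A,2)
E
python3 - <<'E'
import pickle
from h import *
c=pickle.load(open("fix1.pkl","rb"));hs=cv2.cvtColor(c["image"],cv2.COLOR_BGR2HSV).astype(int);H,S,V=[hs[...,i] for i in range(3)]
m=blob((H>100)&(H<125)&(S>110),(316,120));print(rect(c,m,.012,True),mrect(c,m,.012,(22,11)))
# pale guide tops at z .076: bounding
g=(S<60)&(V>120);g[:45]=0;g[190:]=0;g[:,:255]=0;g[:,375:]=0
n,l,st,ce=cv2.connectedComponentsWithStats(g.astype(np.uint8))
for i in range(1,n):
    if st[i,4]>60:print(st[i])
c=pickle.load(open("brick1.pkl","rb"));hs=cv2.cvtColor(c["image"],cv2.COLOR_BGR2HSV).astype(int);H,S,V=[hs[...,i] for i in range(3)]
m0=cv2.morphologyEx(((H>8)&(H<32)&(S>45)).astype(np.uint8),cv2.MORPH_CLOSE,np.ones((5,5)))
m=blob(m0,(317,100));print(m.sum(),rect(c,m,.04,True),mrect(c,m,.04,(30,18)))
v=c["image"].copy();v[m]=(0,0,255);cv2.imwrite("pics/bm.png",np.hstack([cv2.resize(c["image"][50:190,260:380],None,fx=3,fy=3),cv2.resize(v[50:190,260:380],None,fx=3,fy=3)]))
c2=pickle.load(open("fix1.pkl","rb"))
cv2.imwrite("pics/fz.png",cv2.resize(c2["image"][40:195,250:385],None,fx=3.7,fy=3.7,interpolation=2))
E
```

```text
(523.0773315429688, -76.99748229980469, 128.5486297607422, 98.59059143066406, -33.96867370605469) (array([523. , -76.9, 129.2,  98.4, -33.9]), array([ 0.34, -0.34, -0.12, -0.12]))
[ 255   45  120  145 3426]
[361  59   7  28 160]
[267  60  16  26 358]
[360 149   6  27 157]
[334 171  22  19 339]
6032 (499.3507080078125, -260.88433837890625, 78.6026840209961, 48.9484977722168, 29.440351486206055) (array([ 499.2, -261. ,   78.4,   49. ,   29.4]), array([ 0.17, -0.17, -0.11,  1.14]))
```

View pics/bm.png

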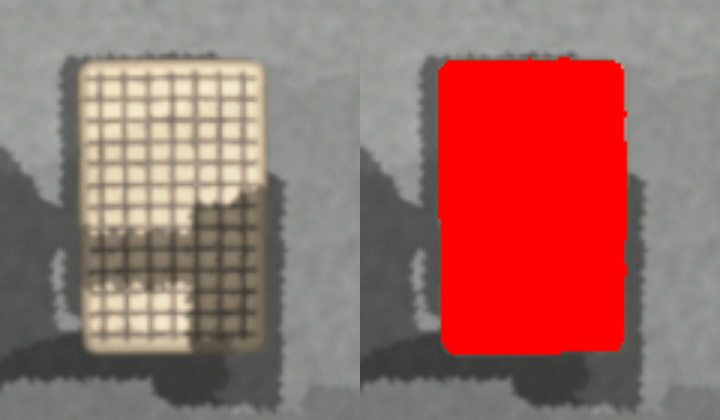

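View pics/fz.png

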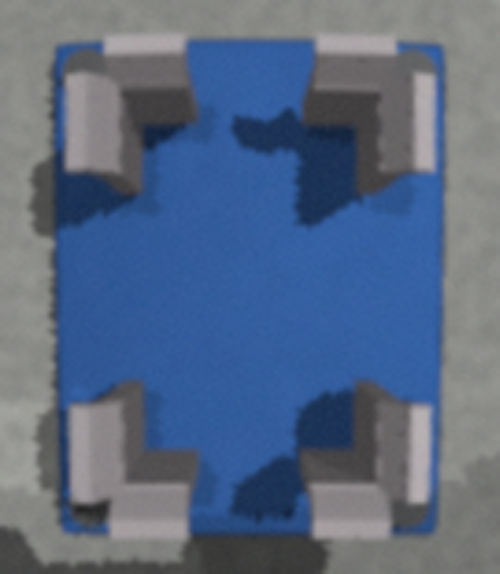

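```bash
python3 - <<'E'
import pickle
from h import *
c=pickle.load(open("fix1.pkl","rb"))
print("guide-top centre",(onz(c,(267.6,117.2),.076,True)+onz(c,(367.6,117.2),.076,True))/2,(onz(c,(317.6,49.5),.076,True)+onz(c,(317.6,185),.076,True))/2)
from workcell import r
p=[.4993,-.261];y=29.4
r.move_ptp([*p,.10],[180,0,y]);r.movel([*p,.012],speed=.12)
r.gripper_close(20);r.dwell(.2);s=r.sense();print(s["time"],s["finger_gap"]*88,s["ee_pos"],s["force"])
r.movel([*p,.15],speed=.15)
s=r.sense();print(s["time"],s["finger_gap"]*88,s["ee_pos"],s["force"])
c=r.snapshot("wrist");cv2.imwrite("pics/held1.png",c["image"])
E
```

```text
guide-top centre [ 0.52317279 -0.07771083] [ 0.52271952 -0.07739761]
6.4 50.17139468838894 [ 0.4993491  -0.26101568  0.01207769] [-0.06118862  0.64064358  1.52108319]
7.4667 49.51327739905721 [ 0.49891582 -0.26068885  0.14902436] [-0.43256784  0.09396158 -1.35569661]
```

View pics/held1.png

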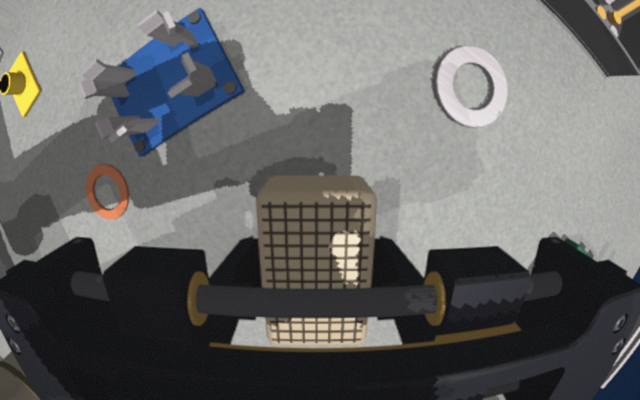

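```bash
cat > place.py <<'E'
from workcell import r
import numpy as np
FX=[.523,-.0772];FY=-33.9
def down(xy,z0,zmid,zend,lim=4):
    r.movel([*xy,zmid],speed=.08)
    s=r.sense();f0=s["force"];print("mid",s["time"],s["ee_pos"],f0)
    z=zmid
    while z>zend+1e-9:
        st=.004 if z-zend>.008 else .001
        z=max(z-st,zend);r.movel([*xy,z],speed=.04)
        s=r.sense();df=s["force"]-f0
        print(round(z,4),np.round(s["ee_pos"][2],4),np.round(df,1))
        if df[2]>lim or np.hypot(df[0],df[1])>8: break
    return df
E
python3 - <<'E'
from place import *
import cv2
r.move_ptp([*FX,.15],[180,0,FY])
# check above the guides first
r.movel([*FX,.095],speed=.1)
down(FX,.095,.066,.0235)
c=r.snapshot("wrist");cv2.imwrite("pics/held2.png",c["image"])
E
```

```text
mid 10.0083 [ 0.52316473 -0.07725794  0.06620773] [ 0.31700528 -0.42288848 -1.152617  ]
0.062 0.0621 [-0.1  0.2 -1.1]
0.058 0.0578 [-0.1  0.4 -1.2]
0.054 0.0537 [-0.1  0.9 -0.8]
0.05 0.0497 [ 0.1  1.  -1.4]
0.046 0.0457 [ 0.2  0.4 -0.9]
0.042 0.0417 [ 0.1  1.1 -0.9]
0.038 0.0377 [-0.6  0.4 -1.4]
0.034 0.0337 [-0.7  1.1 -1.6]
0.03 0.0297 [-0.4  1.2 -0.4]
0.029 0.029 [-0.8  0.7 -0.5]
0.028 0.0279 [-0.5 -0.  -1.1]
0.027 0.0269 [-0.5  0.4 -0.3]
0.026 0.0259 [-0.6  0.5 -1.7]
0.025 0.0249 [-0.   1.4 -0.8]
0.024 0.0241 [-0.1 -0.   0.6]
0.0235 0.024 [-2.9  0.7  6.1]
```

View pics/held2.png

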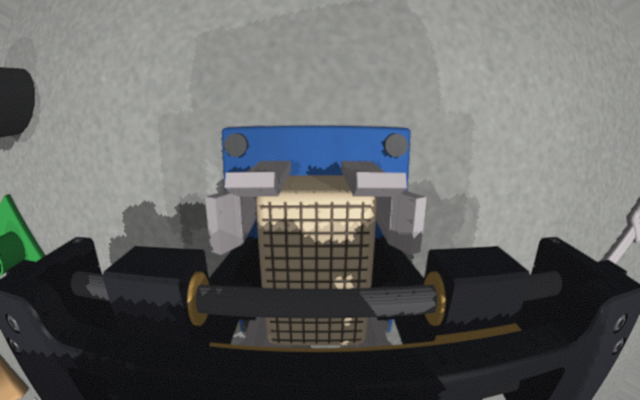

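The brick touched down exactly at z=0.024, with no side load on the way down. I'll release it and look at the spacer.

```bash
python3 - <<'E'
from place import *
from look import *
from h import *
r.open_gripper();r.movel([*FX,.15],speed=.2)
c=look((.523,-.077),FY,.16,"fix2")
c=look((.638,.277),24.4,.13,"sp1")
H,S,V=[x.astype(int) for x in cv2.split(cv2.cvtColor(c["image"],cv2.COLOR_BGR2HSV))]
m=blob((H<15)&(S>90),proj(c,(.638,.277,.008),True));print(rect(c,m,.008,True),mrect(c,m,.008,(30,18)))
E
```

```text
fix2 16.1333 [ 0.46533993 -0.03842788  0.15941202]
sp1 17.5083 [0.57456752 0.24698039 0.13039772]
(637.8584594726562, 277.10626220703125, 79.76580810546875, 50.077423095703125, 24.126020431518555) (array([637.8, 277. ,  80.4,  50.2,  24.3]), array([ 0.55, -0.55, -0.21, -0.15]))
```

View pics/fix2.png

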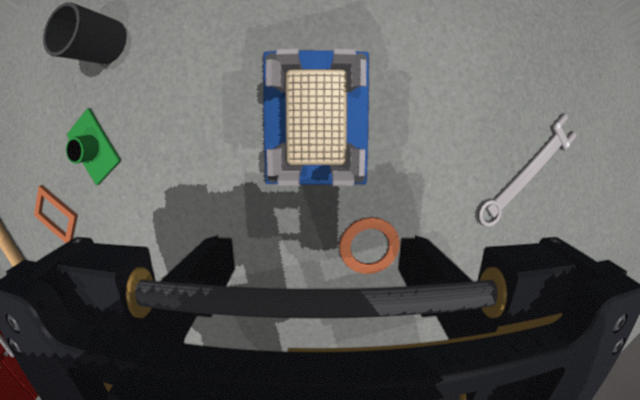

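View pics/sp1.png

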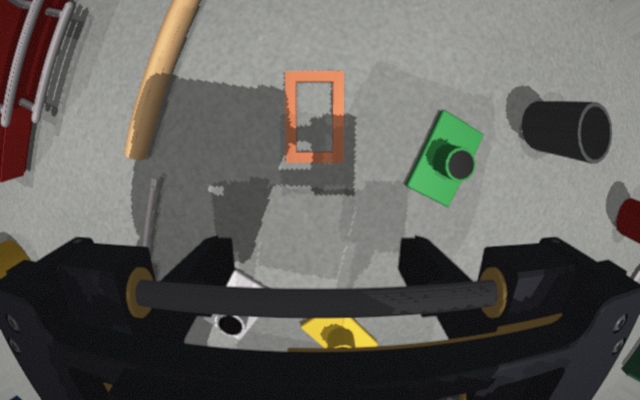

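The wrist view shows the brick square in the pocket at (316,117). The spacer is at (315,117), measures 80.4x50.2, and agrees with the fixed cameras. The green look-alike (445,158) is clear of the fingers.

```bash
python3 - <<'E'
from place import *
import cv2
p=[.6378,.2770]
r.move_ptp([*p,.08],[180,0,24.2]);r.movel([*p,.0015],speed=.1)
s=r.sense();print(s["time"],s["ee_pos"],s["force"])
r.gripper_close(25);r.dwell(.2);s=r.sense();print(s["time"],s["finger_gap"]*88,s["ee_pos"],s["force"])
r.movel([*p,.15],speed=.2)
c=r.snapshot("wrist");cv2.imwrite("pics/held3.png",c["image"])
s=r.sense();print(s["time"],s["finger_gap"]*88,s["ee_pos"],s["force"])
E
```

```text
18.875 [0.63802791 0.27710295 0.00185956] [ 0.28298813 -0.02975592  0.6526352 ]
19.7417 49.747532675456824 [0.63777567 0.27700713 0.00150873] [-0.15719655  0.02479227  0.71565178]
20.6833 49.50310582830699 [0.63716523 0.27682086 0.14816536] [-0.2168598  -0.20973977 -0.7512293 ]
```

View pics/held3.png

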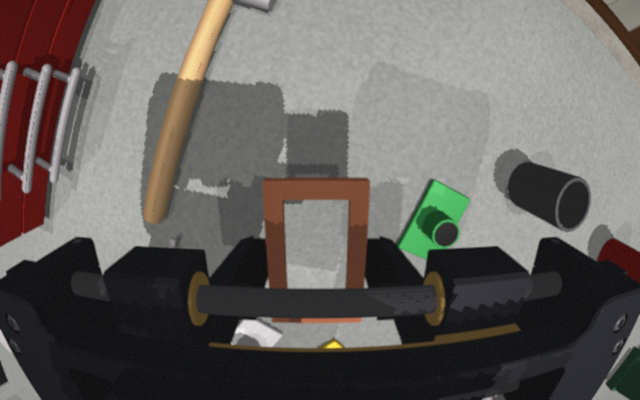

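The spacer is held flat and centred. Next I'll place it on the brick.

```bash
python3 - <<'E'
from place import *
from look import *
r.move_ptp([*FX,.13],[180,0,FY])
f=down(FX,.13,.080,.0525,lim=3)
if f[2]>0 and r.sense()["ee_pos"][2]<.0548:
    r.open_gripper();r.movel([*FX,.15],speed=.2)
    look((.523,-.077),FY,.16,"fix3")
E
```

```text
mid 22.85 [ 0.52328342 -0.07725892  0.08035094] [ 0.06804356  0.37590535 -0.48054814]
0.076 0.076 [-1.  -0.4  0.4]
0.072 0.0718 [ 0.1 -0.8  0.6]
0.068 0.0677 [-0.5 -0.6  0. ]
0.064 0.0637 [-0.2  0.1 -0.3]
0.06 0.0597 [0.4 0.2 0.1]
0.059 0.059 [-0.2 -0.6 -0.9]
0.058 0.058 [-0.6 -0.7  0.4]
0.057 0.0569 [ 0.4 -0.1 -1. ]
0.056 0.0559 [ 0.9 -1.2 -0.1]
0.055 0.0549 [-0.3 -0.8 -0.6]
0.054 0.0539 [-0.3  0.4  0.4]
0.053 0.0534 [-2.7 -0.4  6. ]
fix3 27.7833 [ 0.46530605 -0.03839306  0.15936246]
```

```bash
python3 - <<'E'
import cv2
i=cv2.imread("pics/fix3.png");cv2.imwrite("pics/fix3z.png",cv2.resize(i[30:200,230:400],None,fx=3.5,fy=3.5,interpolation=2))
E
```

```text
(no output)
```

View pics/fix3z.png

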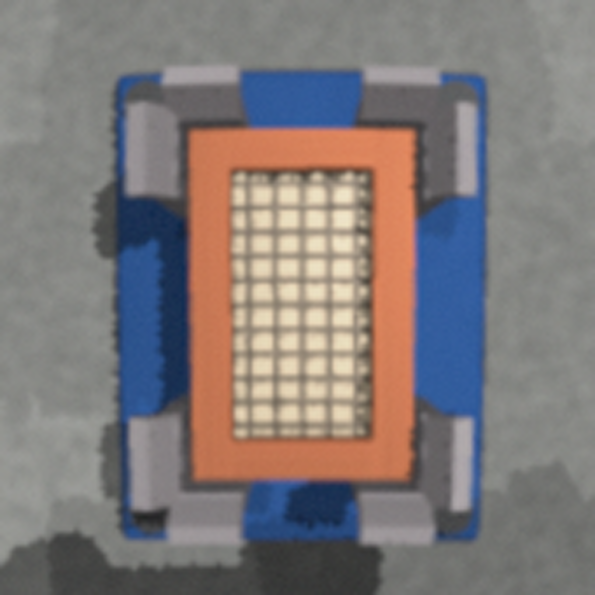

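The frame lies square on the brick in crop (190..415, 127..480), and contact came at the expected height. Next is the cover.

```bash
python3 - <<'E'
from look import *
from h import *
c=look((.452,.268),75,.13,"cv1")
H,S,V=[x.astype(int) for x in cv2.split(cv2.cvtColor(c["image"],cv2.COLOR_BGR2HSV))]
p=proj(c,(.452,.268,.008),True);print(p)
m=blob((S<25)&(V>160),p);print(m.sum(),rect(c,m,.008,True))
v=c["image"].copy();v[m]=(0,0,255);cv2.imwrite("pics/cvm.png",v)
E
```

```text
cv1 29.2333 [0.43417944 0.19990841 0.13006473]
[315.54684581 115.9573074 ]
1 (442.4198303222656, 234.5099334716797, 0.0, 0.0, 0.0)
```

View pics/cv1.png

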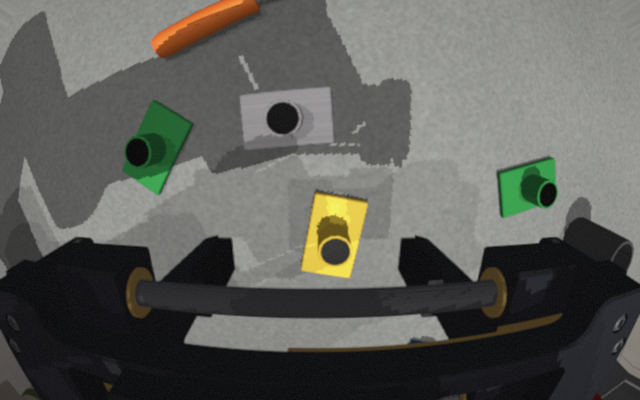

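View pics/cvm.png

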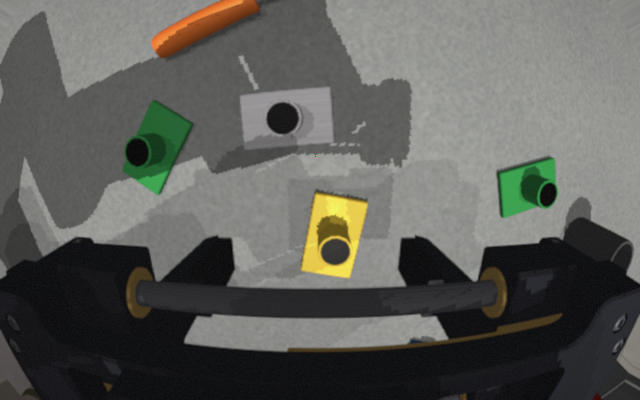

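The white cover's plate is at (240..333, 87..149), in the arm's shadow, with the stub mouth at (283,118). The brightness mask failed there, so I'll use the bench's slight green tint instead.

```bash
python3 - <<'E'
import pickle
from h import *
c=pickle.load(open("cv1.pkl","rb"));im=c["image"].astype(int)
for u,v in((255,110),(320,120),(300,140),(230,120),(350,120),(280,165),(280,80),(240,60)):print((u,v),im[v,u])
b=cv2.GaussianBlur(c["image"],(3,3),0).astype(int)
m0=((b[...,0]-b[...,1])>=0)&(b.max(2)>60);m0[:75]=0;m0[165:]=0;m0[:,:225]=0;m0[:,350:]=0
m=blob(cv2.morphologyEx(m0.astype(np.uint8),cv2.MORPH_OPEN,np.ones((3,3))),(255,110))
print(m.sum(),rect(c,m,.008,True));
try: print(mrect(c,m,.008,(30,18)))
except Exception as e: print(e)
# stub mouth
k=blob((b.max(2)<45),(283,118));ys,xs=np.nonzero(k);print(k.sum(),xs.mean(),ys.mean(),onz(c,(xs.mean(),ys.mean()),.038,True))
v=c["image"].copy();v[m]=(0,0,255)
cv2.imwrite("pics/cvm2.png",np.hstack([cv2.resize(x[70:170,220:350],None,fx=3,fy=3) for x in(c["image"],v)]))
E
```

```text
(255, 110) [150 149 152]
(320, 120) [151 149 151]
(300, 140) [145 143 147]
(230, 120) [93 94 93]
(350, 120) [94 97 96]
(280, 165) [135 139 137]
(280, 80) [88 90 89]
(240, 60) [144 147 147]
4487 (427.2269287109375, 273.2835998535156, 80.26680755615234, 50.37947463989258, -10.945480346679688)
(array([427.2, 273.2,  79.6,  50. , -11. ]), array([-0.34,  0.34,  1.18,  0.29]))
684 282.07748538011697 117.89766081871345 [0.42701034 0.27330085]
```

View pics/cvm2.png

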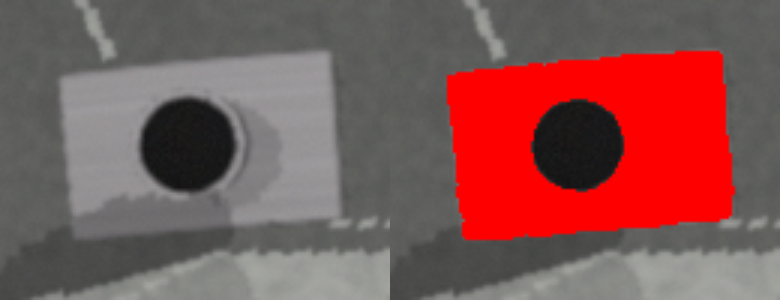

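The cover is at (427.1, 273.3), yaw −11°, measuring 79.6x50. The stub mouth gives the same centre within 0.2 mm. I'll grip it by the plate edges; the nearest yellow look-alike corner at (318,190) is clear of the finger strip (273..293).

```bash
python3 - <<'E'
from place import *
import cv2
p=[.4271,.2733]
r.move_ptp([*p,.10],[180,0,-11]);r.movel([*p,.0015],speed=.1)
s=r.sense();print(s["time"],s["ee_pos"],s["force"])
r.gripper_close(35);r.dwell(.2);s=r.sense();print(s["time"],s["finger_gap"]*88,s["ee_pos"],s["force"])
r.movel([*p,.15],speed=.18)
c=r.snapshot("wrist");cv2.imwrite("pics/held4.png",c["image"])
s=r.sense();print(s["time"],s["finger_gap"]*88,s["ee_pos"],s["force"])
E
```

```text
31.8333 [0.42748238 0.27344067 0.00204041] [ 0.08318551  0.7106266  -0.09558631]
32.7 49.19950310171243 [0.42711171 0.27331121 0.00153105] [-0.20907461 -0.4111237   0.78755021]
33.725 49.30039366040369 [0.42653709 0.27308025 0.14883595] [-0.70453089 -0.41792282 -2.48930041]
```

View pics/held4.png

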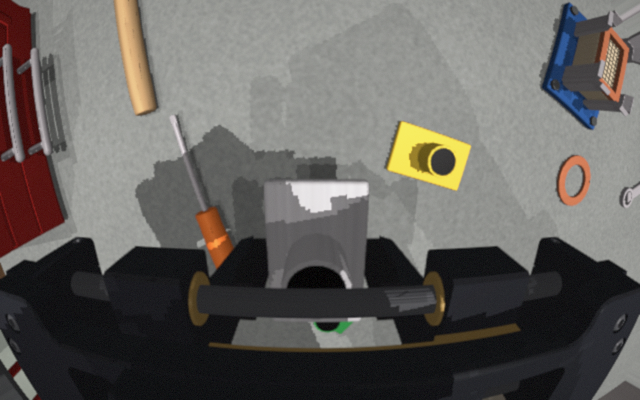

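The cover is held level, with the stub upright between the fingers. Expected contact is at TCP z = 0.0615.

```bash
python3 - <<'E'
from place import *
from look import *
r.move_ptp([*FX,.14],[180,0,FY])
f=down(FX,.14,.086,.0603,lim=3)
if f[2]>0 and r.sense()["ee_pos"][2]<.0628:
    r.open_gripper();r.movel([*FX,.17],speed=.2)
    c=look((.523,-.077),FY,.17,"fix4")
    cv2.imwrite("pics/fix4z.png",cv2.resize(c["image"][30:200,230:400],None,fx=3.5,fy=3.5,interpolation=2))
    s=r.snapshot("scene")["image"];cv2.imwrite("pics/sc4.png",cv2.resize(s[180:280,240:360],None,fx=5,fy=5,interpolation=2));cv2.imwrite("pics/sc4f.png",s)
E
```

```text
mid 35.9083 [ 0.52330968 -0.07724092  0.08643043] [-0.08951278  0.78397972 -1.29045556]
0.082 0.082 [ 0.7 -0.8  0.5]
0.078 0.0778 [-0.3 -0.3 -0.6]
0.074 0.0737 [ 0.  -0.8 -0.4]
0.07 0.0697 [-0.3 -0.2  0.4]
0.066 0.0657 [-0.4 -0.9  0.1]
0.065 0.065 [ 0.7 -1.1 -0.1]
0.064 0.064 [ 0.8 -0.8 -0.4]
0.063 0.0629 [ 0.4 -0.2 -0.2]
0.062 0.0619 [-0.5 -1.4 -0.2]
0.061 0.0615 [-1.3 -0.3  7.3]
fix4 40.4 [ 0.46537556 -0.03841357  0.16951082]
```

View pics/fix4z.png

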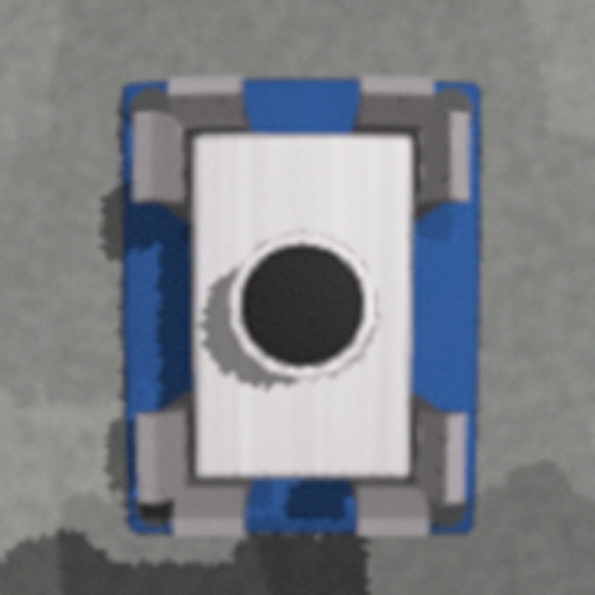

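View pics/sc4f.png

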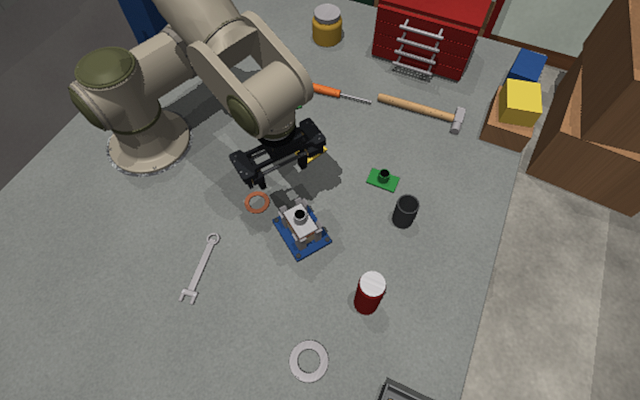

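The cover sits square between the guides, with its plate at crop (195..412, 135..477) and the stub up. Contact came at the expected 0.0615. The visible bystanders have not moved, and the gripper is open and clear.

```bash
python3 - <<'E'
from workcell import r
r.dwell(.3);print(r.sense()["time"],r.sense()["finger_gap"],r.sense()["force"]);r.job_done()
E
```

```text
40.75 0.9965607944984326 [ 0.05648153 -0.51850277  0.46357471]
the job is handed in; nothing more can be done
```

I loaded the fixture in the order asked: brick, copper spacer frame, then the white aluminium cover with its stub up. I handed the job in at 40.8 s, with the gripper open and clear.

- **Seating:** each part touched down within about 0.1 mm of its expected height, with TCP contact at z = 0.0240, 0.0534 and 0.0615 m. Contact force was 6–7 N, and there was no jamming on the way down. The brick was lowered in small steps and only released once it was resting on the pocket floor.
- **Final pictures:** the close-up views after each placing show the part square between the guides. The bystanders visible in the last scene picture are where they were. The arm hides the yellow cover and one green look-alike from view there, so I did not re-check those two.
- **Failed or disagreeing checks:**
  - My first colour masks for the cover, from the fixed cameras and then from the wrist camera in the arm's shadow, failed. A colour-difference mask replaced them, and its result matched the plate size and the stub centre.
  - The scene camera put the fixture about 2 mm from where the wrist camera did. I used the wrist value.

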